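# Shut the red-handled valve in the bench air distribution box

## Robot

A 6-joint arm with a two-finger parallel gripper is mounted at the origin on a cart in front of the work surface, level with it; the furniture and walls round the work are solid. World frame = base frame: x ahead of the robot, y to its left, z up, the work surface at z = 0. Lengths are in m, angles in rad, forces in N, time in s.
With the tool pointing down it reaches from about 0.375 to 0.9 m from the base axis. Payload 3.1 kg.
Tool frame: the origin (TCP) lies between the finger pads; the fingertips stand 19 mm ahead of it and the grasp point (between the pads) is the TCP; z points along the fingers, y is the line along which they close (so a half turn about z gives the same grasp; the last joint's range is limited). The gripper opens to 85 mm and grips with 20 to 120 N. Pads are 22 mm wide; open, the fingers measure 114 mm over their backs; the gripper's body (76 mm by 85 mm) begins 54 mm behind the grasp point. The pads swing forward as they close: fully open they stand 13 mm farther back than shut.
Start: joints at [-1.377, 0.527, 1.433, -0, 1.181, -0.178], TCP at [0.228, -0.582, 0.25] pointing down, gripper open.
Joint ranges: [-3.08, 3.08], [-0.75, 2.2], [0.22, 2.44], [-1.43, 4.57], [0, 2.65], [-2.85, 2.85]. Speed limits (rad/s): [2.79, 2.79, 3.14, 3.14, 3.14, 3.14].

## Interface

Orientations are given as a unit quaternion [w, x, y, z].
In Python, from cell import ctrl gives the robot as it stands. Calls block until the motion is done:
- ctrl.goto(position, orientation): joint-space move of the TCP to a pose.
- ctrl.move_l(position, frame=None, velocity=0.15): straight line of the TCP; frame=None keeps the orientation; velocity is the mean speed in m/s.
- ctrl.move_joints(angles): joint-space move.
- ctrl.set_gripper(opening): opening from 0.0 (shut) to 1.0 (fully open); the grip force is fixed at half the most; returns when the fingers have stopped.
- ctrl.pause(seconds).
- ctrl.inverse_kinematics(position, orientation): joint angles nearest the present ones, or None.
- ctrl.observe(): the state.
- ctrl.camera(name): name is "side" or "top"; returns (picture, depth): 384x512x3 uint8, red, green, blue; 384x512 float32, m along the optical axis (not along the pixel's ray), 0 where there is no reading.
- ctrl.camera_model(name): a dict with "camera_matrix" (3x3 intrinsics, pixels), "rvec" (rotation vector, rad) and "tvec" (3), from world to camera coordinates, as OpenCV has them. Camera axes: x right, y down, z forward; pixel columns grow to the right and rows downward; lengths in m; the calibration is good to about 2 mm. A picture is of the moment at which its call begins. camera_model takes no time and is no camera call.
A pose or a line that the arm cannot do raises ctrl.IKError and nothing moves.
- ctrl.sign_off(): hands the job in; it is judged then, once.
Trained networks look in the newest picture that a camera, given by its name, has taken for a name from the list of things; names that differ only in an ending like _2 or _b are one class to them, and where a whole thing is asked for, a point or a joint stands for the part that bears it (a point fixed in the world has none). Each returns a list of dicts, best first, with "conf" (0 to 1); they miss things now and then, are a little off and sometimes report something else, mostly with a low value. They report only what shows in the picture. A call takes as long as a camera call.
- ctrl.boxes_of(camera, query): "location" ([x, y, z] in m, in world coordinates, good to about 4 mm: the middle of the surface that is visible of it).
- ctrl.cut_out(camera, query): "mask" (384x512 bool, what is visible of it).
The state is a dict: "time_s": time; "q": joint angles; "joint_vel": joint speeds; "effort": joint torques, N m; "tool_pos": TCP position; "tool_rot": TCP orientation; "force": force on the tool from outside, world axes, zero at the start; "moment": the same for the moment, N m; "gripper_width": opening from 0.0 (shut) to 1.0 (fully open); "grip_force": force on a finger pad.
Only numpy, scipy, OpenCV 4.12 (cv2) and the standard library are available. Lean on these libraries where they do the work, as an engineer would, in place of code of your own. Each camera call takes 0.05 s, during which the arm holds its last target. There are 200 camera calls.

## Task

The air supply is about to be plugged into the dark grey distribution box and its red-handled outlet has to be off: slide the aluminium cover all the way back, push the red handle a quarter turn clockwise until it is fully shut, then slide the cover closed again. Only push with the fingertips: do not grip or pinch the handle or the cover's rib. Leave the two blue handles and the things lying round the box as they are.

Things in the scene. Friction and masses are not known exactly. Their poses are not given: they have to be found in the camera images.
- air_box: Dark grey sheet-metal air distribution box, 200 mm (its x) by 304 mm (its y), 71 mm high, fixed. Origin: centre of its underside, on the worktop. Its -x side, with three outlet couplings that stick out 26 mm, faces the robot roughly. Its front half is the valve bay under the cover, its rear half a closed deck 61 mm high.
- bay (a point): Middle of the valve bay's mouth, 61 mm above the worktop; axes as the box. The bay spans +-48 mm in x and +-149 mm in y; its walls are 61 mm high and 3 mm thick, the aluminium rails (along x at y = +-143 to +-152 mm) 71 mm high. In the bay only the levers stand higher than 42 mm. A black lamp arm rises from the worktop right of the box, elbow 0.49 m up, and leans over it above that.
- cover (a joint): Bare aluminium cover, 102 by 280 mm, 3 mm thick, its top 67 mm above the worktop; it slides on the box along the box's x. 0 m is closed (it covers the whole valve bay), 0.096 m is fully back over the rear deck (hard stop); it starts between 0 and 0.02. Sliding friction about 2.5 N; it stays where it is left.
- cover_rib (a point): Middle of the top edge of the black finger rib that stands up along the cover's front edge: 130 mm long (box y), 10 mm thick (box x), 85 mm above the worktop, 18 mm above the cover's top. The point moves with the cover; its axes are the box's axes.
- red_handle (a joint): Red lever of one of the three valves (which one varies). 0: open, lever along the pipe, pointing at the outlet (box's -x). Grows as it turns clockwise seen from above; 1.571: fully shut, lever across the pipe, pointing along the box's +y, hard stop. Starts between 0 and 0.35. Friction about 0.12 N m (3 to 4 N at the grip); stays where it is left.
- red_axis (a point): On the turning axis of the red handle, at mid height of its grip, 50 mm above the worktop. Its axes are the box's axes (it does not turn with the handle).
- red_tip (a point): Outer end of the red lever's grip, on its centre line, 48 mm from the turning axis, 50 mm above the worktop. It turns with the handle; its -x axis points outwards along the lever. The red grip runs from 12 to 48 mm from the axis, is 12 mm wide, from 43 to 57 mm above the worktop. The neighbouring valves' axes are 84 mm away along the box's y.
- blue_open_tip (a point): Outer end of the grip of a blue lever of the same shape, which starts open (joint 0 to 0.15). Leave it as it is.
- blue_shut_tip (a point): Outer end of the grip of the other blue lever, of the same shape, which starts shut (joint 1.42 to 1.57). Leave it as it is.
- blue_open_handle (a joint): Blue handle that starts open. Values as for the red one.
- blue_shut_handle (a joint): Blue handle that starts shut. Values as for the red one.
- tip_tin: Loose bystander: round white tin with an orange label, 52 mm across, 26 mm high, behind the box. Origin: centre of its underside.
- hex_keys: Loose bystander: folding hex key set with red body, 88 x 24 x 18 mm, right of the box. Origin: centre of its underside.
- logger: Loose bystander: white data logger with a blue button, 73 x 52 x 23 mm, right of the box. Origin: centre of its underside.

How it is judged:
On the way, in this order (a step that is already met when the one before it is completed fails the run):
1. the cover is all the way back (at least 88 of its 96 mm) (value of joint cover above 0.088 m), for 0.2 s.
2. the red handle is shut (within 0.12 rad of its stop) (value of joint red_handle above 1.45 rad), for 0.2 s.
At the end, for the whole second after the job is handed in: The red handle is within 0.12 rad of its shut stop, the cover is closed to within 8 mm and at rest, both blue handle tips are within 10 mm and the three bystanders within 15 mm of where they began (value of joint cover below 0.008 m and value of joint red_handle above 1.45 rad and distance of each of blue_open_tip, blue_shut_tip from where it was at the start of the episode below 0.01 m and velocity of joint cover between -0.01 and 0.01 m/s and distance of each of tip_tin, hex_keys, logger from where it was at the start of the episode below 0.015 m); the robot touches nothing.
It fails at once if the red handle is pinched (both flanks pressed by the fingers at once) (contact force between the fingers and red_handle_c5 above 1 N and contact force between the fingers and red_handle_c6 above 1 N).
It fails at once if the cover's rib is pinched (both flanks pressed by the fingers at once) (contact force between the fingers and cover_c2 above 1 N and contact force between the fingers and cover_c3 above 1 N).
It fails at once if a blue handle is moved (tip 10 mm or more) (distance of any of blue_open_tip, blue_shut_tip from where it was at the start of the episode above 0.01 m).
It fails at once if a thing lying by the box is pushed or lifted by 15 mm or more (distance of any of tip_tin, hex_keys, logger from where it was at the start of the episode above 0.015 m).
It also fails if it takes over 48 s, if anything falls off the work surface, if the arm or the gripper's body presses on something with over 40 N, if the wrist force passes 120 N, or if a joint passes its speed limit or range.

## Working session

There is one attempt and no reset: what is moved stays moved. The work goes in short steps, each a Python script; the robot and the scene stay as the last script left them, time stands still between calls to the robot, and variables do not carry over. Pictures are saved under pics/ and viewed, at most 10 in all, crops included, and the job is handed in when it is done.

```bash
mkdir -p pics; ls; python3 - <<'E'
from cell import ctrl
import cv2,numpy as np
o=ctrl.observe();print(o['time_s'],o['tool_pos'],o['tool_rot'],o['gripper_width'])
for c in("top","side"):
    p,d=ctrl.camera(c);cv2.imwrite(f"pics/{c}0.png",cv2.resize(p[:,:,::-1],None,fx=1.5,fy=1.5));np.savez(f"{c}0.npz",p=p,d=d)
    m=ctrl.camera_model(c);print(c,m)
    for q in("air_box","cover","cover_rib","red_handle","tip_tin","hex_keys","logger","blue_open_handle"):
        print(q,[(round(b['conf'],2),np.round(b['location'],3).tolist()) for b in ctrl.boxes_of(c,q)[:3]])
E
```

```text
pics
0.0 [ 0.22753    -0.58138419  0.24931531] [-1.09753527e-03  9.82680929e-01  1.85302418e-01 -1.90010349e-05] 0.9976617509152028
top {'camera_matrix': array([[496.04447532,   0.        , 259.98325046],
       [  0.        , 496.04447532, 188.50084511],
       [  0.        ,   0.        ,   1.        ]]), 'rvec': array([ 2.10158768, -2.13152257,  0.20502521]), 'tvec': array([0.23401424, 0.58995539, 0.98456684])}
air_box [(0.7, [0.564, 0.317, 0.071])]
cover [(0.63, [0.531, 0.307, 0.068])]
cover_rib [(0.65, [0.532, 0.308, 0.066])]
red_handle []
tip_tin [(0.74, [0.724, 0.257, 0.024])]
hex_keys [(0.71, [0.682, 0.125, 0.016])]
logger [(0.67, [0.563, 0.092, 0.024])]
blue_open_handle []
side {'camera_matrix': array([[429.32889709,   0.        , 255.03919584],
       [  0.        , 429.32889709, 192.88082703],
       [  0.        ,   0.        ,   1.        ]]), 'rvec': array([ 0.66168688, -2.24759573,  1.56449993]), 'tvec': array([0.63751598, 0.13271562, 0.8252602 ])}
air_box []
cover [(0.77, [0.518, 0.34, 0.068])]
cover_rib [(0.35, [0.531, 0.082, 0.016])]
red_handle []
tip_tin []
hex_keys []
logger [(0.51, [0.53, 0.084, 0.018])]
blue_open_handle []
```

View pics/top0.png

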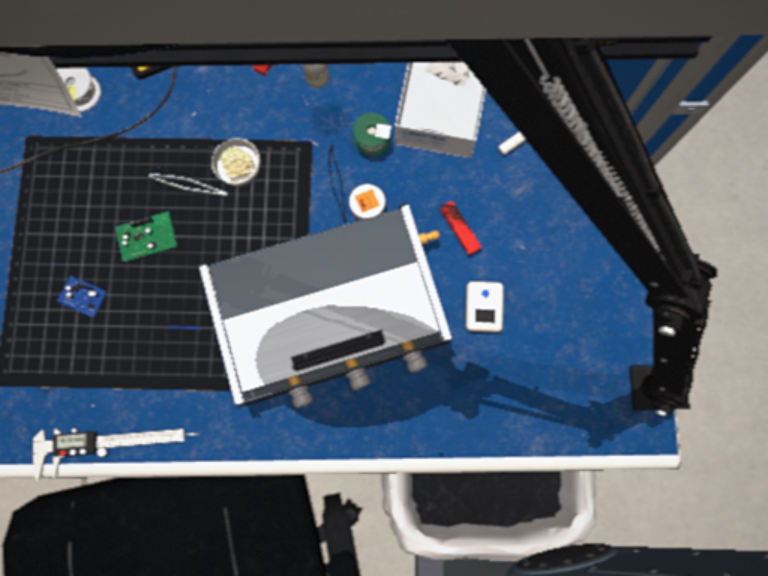

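View pics/side0.png

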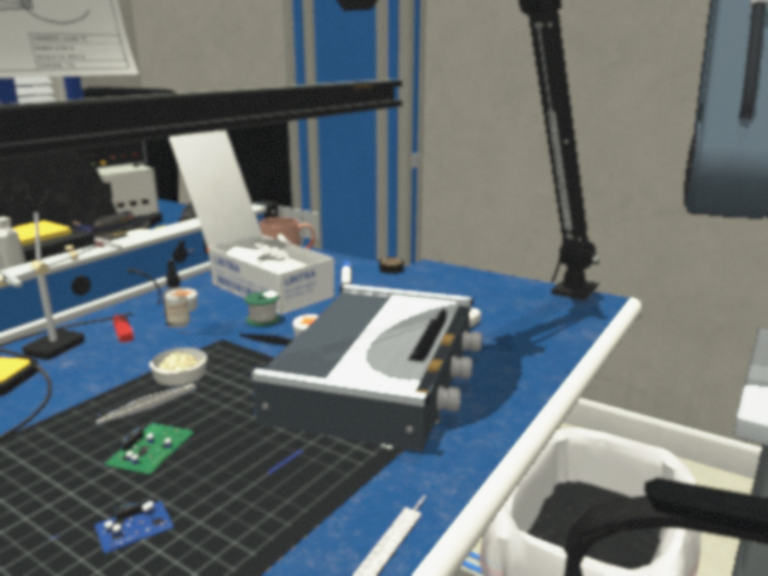

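The top view shows the box's corners at about (204,266), (406,208), (448,340) and (238,402). The rib runs (293,362) to (383,338), the couplings point towards the robot, and the lamp base is near (660,385). In the side view the cover is nearly closed. Next I'll fit the box pose from depth and locate the lamp.

```bash
cat > h.py <<'E'
from cell import ctrl
import cv2,numpy as np
from scipy.spatial.transform import Rotation as R
def cloud(c,d):
    m=ctrl.camera_model(c);K=m['camera_matrix'];Rm=cv2.Rodrigues(m['rvec'])[0]
    v,u=np.mgrid[0:384,0:512]
    P=np.stack([(u-K[0,2])/K[0,0]*d,(v-K[1,2])/K[1,1]*d,d],-1)
    W=(P-m['tvec'].ravel())@Rm; W[d<=0]=np.nan
    return W
E
python3 - <<'E'
from h import *
z=np.load('top0.npz');W=cloud('top',z['d'])
X,Y,Z=np.moveaxis(W,-1,0)
tab=(Z>-.02)&(Z<.02)&(X>.35)&(X<.7)&(Y>0)&(Y<.5);print('table z',np.nanmedian(Z[tab]))
bx=(Z>.052)&(Z<.095)&(X>.35)&(X<.75)&(Y>.1)&(Y<.55)
n,l,s,_=cv2.connectedComponentsWithStats(bx.astype('uint8'));k=1+s[1:,4].argmax();b=l==k
P=W[b][:,:2].astype('float32');r=cv2.minAreaRect(P);print('rect',r,b.sum(),cv2.boxPoints(r))
print(np.histogram(Z[b],bins=np.arange(.05,.1,.004)))
rib=b&(Z>.077);print('rib',rib.sum(),np.median(W[rib],0),cv2.minAreaRect(W[rib][:,:2].astype('float32')))
# lamp
for lo in np.arange(.05,.9,.1):
    q=(Z>lo)&(Z<lo+.1)&(Y<.35)&(Y>-.6)&(X>.2)&(X<.9)&~b
    if q.sum()>5: print('top z%.2f'%lo,q.sum(),np.percentile(W[q][:,0],[2,50,98]).round(3),np.percentile(W[q][:,1],[2,50,98]).round(3))
z=np.load('side0.npz');W2=cloud('side',z['d']);X,Y,Z=np.moveaxis(W2,-1,0)
for lo in np.arange(.0,.9,.1):
    q=(Z>lo+.03)&(Z<lo+.1)&(Y<.1)&(Y>-.35)&(X>.3)&(X<.75)
    if q.sum()>5: print('side z%.2f'%lo,q.sum(),np.percentile(W2[q][:,0],[2,50,98]).round(3),np.percentile(W2[q][:,1],[2,50,98]).round(3))
E
```

```text
table z 0.00041593464530363764
rect ((0.5659008622169495, 0.31868278980255127), (0.20659391582012177, 0.30434679985046387), 16.276859283447266) 13066 [[0.4240932  0.43580487]
 [0.5093952  0.14365675]
 [0.70770854 0.2015607 ]
 [0.62240654 0.49370885]]
(array([  16,  261, 3442, 3485, 4480,  994,   64,   68,  203,   53,    0,
          0]), array([0.05 , 0.054, 0.058, 0.062, 0.066, 0.07 , 0.074, 0.078, 0.082,
       0.086, 0.09 , 0.094, 0.098]))
rib 327 [0.49188551 0.29749577 0.08387378] ((0.4928028881549835, 0.29740872979164124), (0.010405819863080978, 0.12945935130119324), 16.232704162597656)
top z0.05 3015 [0.418 0.828 0.898] [-0.173  0.097  0.206]
top z0.15 1715 [0.266 0.783 0.851] [-0.178 -0.122  0.044]
top z0.25 5101 [0.252 0.784 0.807] [-0.174 -0.01   0.334]
top z0.35 3085 [0.262 0.47  0.795] [-0.167 -0.031  0.327]
top z0.45 2399 [0.277 0.494 0.52 ] [-0.06   0.001  0.046]
top z0.55 4094 [0.509 0.535 0.563] [0.017 0.067 0.119]
top z0.65 6989 [0.546 0.571 0.592] [0.08  0.13  0.184]
top z0.75 242 [0.559 0.561 0.564] [0.321 0.339 0.35 ]
side z0.00 531 [0.406 0.436 0.482] [-0.174 -0.129 -0.116]
side z0.10 478 [0.433 0.448 0.475] [-0.134 -0.11  -0.089]
side z0.20 547 [0.447 0.461 0.488] [-0.1   -0.077 -0.054]
side z0.30 638 [0.46  0.474 0.501] [-0.07  -0.046 -0.022]
side z0.40 584 [0.467 0.486 0.521] [-0.035 -0.01   0.012]
```

Box pose: centre (0.566, 0.319), yaw 16.3°. The rib is at box x≈-0.076, y≈0. The lamp post stands between the arm and the box, so I need a folded path past it. I'll fit a simple kinematic model from IK samples to plan that path.

```bash
cat >> h.py <<'E'
B=np.array([0.566,0.3187]);A=np.deg2rad(16.27)
EX=np.array([np.cos(A),np.sin(A)]);EY=np.array([-np.sin(A),np.cos(A)])
def b2w(x,y): return B+x*EX+y*EY
def w2b(p): d=np.array(p)[:2]-B; return np.array([d@EX,d@EY])
def quat(a,tilt=0):
    """tool pointing down, tool x at world angle a"""
    q=(R.from_euler('z',a)*R.from_euler('x',np.pi)).as_quat(); return q[[3,0,1,2]]
E
python3 - <<'E'
from h import *
from scipy.optimize import least_squares
S=[];a=-1.377
for r in(.4,.5,.6,.7):
  for z in(.1,.25,.4):
    for t in(0,.3,-.3,.6):
      # tool z in plane: angle from up = pi - t
      zt=np.array([np.sin(t)*np.cos(a),np.sin(t)*np.sin(a),-np.cos(t)])
      yt=np.array([-np.sin(a),np.cos(a),0]);xt=np.cross(yt,zt)
      q=R.from_matrix(np.stack([xt,yt,zt],1)).as_quat()[[3,0,1,2]]
      j=ctrl.inverse_kinematics([r*np.cos(a),r*np.sin(a),z],q)
      if j is not None and abs(j[3])<.05 and abs(j[0]-a)<.05: S.append((r,z,t,*j))
S=np.array(S);print(len(S));print(S[:3].round(3))
def f(p):
    a0,h,L1,L2,L3,e=p;q2,q3,q5=S[:,4],S[:,5],S[:,7];s=q2+q3
    r=a0+L1*np.sin(q2)+L2*np.sin(s)+e*np.cos(s)+L3*np.sin(s+q5)
    z=h+L1*np.cos(q2)+L2*np.cos(s)-e*np.sin(s)+L3*np.cos(s+q5)
    return np.r_[r-S[:,0],z-S[:,1]]
o=least_squares(f,[0,.3,.4,.4,.2,0]);print(o.x.round(4),abs(o.fun).max())
print((S[:,4]+S[:,5]+S[:,7]+S[:,2]).round(3)[:5])
for p,an in((b2w(-.13,0),A+np.pi/2),(b2w(.0,0),A+np.pi/2),(b2w(-.08,-.1),A+np.pi),(b2w(-.08,.06),A+np.pi),(b2w(-.06,.12),A+np.pi/2)):
    print(ctrl.inverse_kinematics([*p,.09],quat(an)))
E
```

```text
0
[]Traceback (most recent call last):
  File "<stdin>", line 19, in <module>
    return func(*args, **kwargs)
    vector_fun = VectorFunction(
        fun_wrapped,
    ...<6 lines>...
        workers=workers
    )
    self._update_fun()
    ~~~~~~~~~~~~~~~~^^
    self.f = self.fun_wrapped(xp_copy(self.x))
             ~~~~~~~~~~~~~~~~^^^^^^^^^^^^^^^^^
    return np.atleast_1d(self.fun(x))
                         ~~~~~~~~^^^
    return self.f(x, *self.args, **self.kwargs)
           ~~~~~~^^^^^^^^^^^^^^^^^^^^^^^^^^^^^^
  File "<stdin>", line 15, in f
IndexError: too many indices for array: array is 1-dimensional, but 2 were indexed
```

```bash
cat > fit.py <<'E'
from h import *
from scipy.optimize import least_squares
S=[];a=-1.377;u=np.array([np.cos(a),np.sin(a)]);v=np.array([-u[1],u[0]])
p0=ctrl.observe()['tool_pos'];off=p0[:2]@v;print('off',off,'r',p0[:2]@u)
for r in(.4,.5,.6,.7):
  for z in(.1,.25,.4):
    for t in(0,.3,-.3,.6):
      zt=np.array([*(np.sin(t)*u),-np.cos(t)]);xt=np.array([*v,0]);yt=np.cross(zt,xt)
      q=R.from_matrix(np.stack([xt,yt,zt],1)).as_quat()[[3,0,1,2]]
      j=ctrl.inverse_kinematics([*(r*u+off*v),z],q)
      if j is not None: S.append((r,z,t,*j))
S=np.array(S);print(len(S));print(S[:6].round(3))
S=S[abs(S[:,6])<.03]
def f(p):
    a0,h,L1,L2,L3,e=p;q2,q3,q5=S[:,4],S[:,5],S[:,7];s=q2+q3
    r=a0+L1*np.sin(q2)+L2*np.sin(s)+e*np.cos(s)+L3*np.sin(s+q5)
    z=h+L1*np.cos(q2)+L2*np.cos(s)-e*np.sin(s)+L3*np.cos(s+q5)
    return np.r_[r-S[:,0],z-S[:,1]]
if len(S)>5:
  o=least_squares(f,[0,.3,.4,.4,.2,0]);print(o.x.round(4),abs(o.fun).max())
for p,an in((b2w(-.13,0),A+np.pi/2),(b2w(.0,0),A+np.pi/2),(b2w(-.08,-.1),A+np.pi),(b2w(-.08,.06),A+np.pi),(b2w(-.06,.12),A+np.pi/2)):
    print(ctrl.inverse_kinematics([*p,.09],quat(an)))
E
python3 fit.py
```

```text
off 0.11131423924922178 r 0.6149908036844156
45
[[ 4.000e-01  1.000e-01  0.000e+00 -1.376e+00  5.510e-01  2.079e+00
  -0.000e+00  5.110e-01  1.000e-03]
 [ 4.000e-01  1.000e-01  3.000e-01 -1.376e+00  5.570e-01  2.284e+00
  -3.980e-01  1.000e-03  3.990e-01]
 [ 4.000e-01  1.000e-01 -3.000e-01 -1.376e+00  6.290e-01  1.889e+00
   0.000e+00  9.240e-01  0.000e+00]
 [ 4.000e-01  2.500e-01  0.000e+00 -1.376e+00  2.460e-01  1.931e+00
  -0.000e+00  9.650e-01  1.000e-03]
 [ 4.000e-01  2.500e-01  3.000e-01 -1.376e+00  1.570e-01  2.114e+00
  -1.000e-03  5.710e-01  1.000e-03]
 [ 4.000e-01  2.500e-01 -3.000e-01 -1.376e+00  3.710e-01  1.767e+00
   0.000e+00  1.303e+00  1.000e-03]]
[-1.000e-04  2.742e-01  5.881e-01  3.917e-01  2.777e-01  1.141e-01] 3.433746989017772e-05
[ 3.55622385e-01  6.45700501e-01  1.81464003e+00 -4.44089210e-16
  6.81252121e-01  7.16573154e-02]
[ 3.41097314e-01  7.58788414e-01  1.48421229e+00 -4.44089210e-16
  8.98591954e-01  5.71322443e-02]
[ 0.16797599  0.67072105  1.73606619  0.          0.73480541 -1.68678541]
[ 0.45375962  0.7018146   1.64370615  0.          0.7960719  -1.40100177]
[ 5.44235063e-01  7.41210134e-01  1.53238235e+00 -4.44089210e-16
  8.68000165e-01  2.60269994e-01]
```

```bash
cat >> h.py <<'E'
def st(n=''):
    o=ctrl.observe();print(n,'t%.2f'%o['time_s'],'p',np.round(o['tool_pos'],4),'box',w2b(o['tool_pos']).round(4),'F',np.round(o['force'],1),'g%.2f'%o['gripper_width']);return o
E
python3 - <<'E'
from h import *
q=ctrl.observe()['q']
ctrl.move_joints([q[0],-.3,2.0,0,1.44,0]);st('fold')
ctrl.move_joints([.356,-.3,2.0,0,1.44,.07]);st('sweep')
ctrl.set_gripper(0);st('shut')
ctrl.goto([*b2w(-.108,0),.17],quat(A+np.pi/2));st('pre')
p,d=ctrl.camera('side');cv2.imwrite('pics/side1.png',cv2.resize(p[80:330,130:400,::-1],None,fx=2.5,fy=2.3))
E
```

```text
fold t2.52 p [ 0.1478 -0.1763  0.3949] box [-0.5402 -0.358 ] F [ 0.3 -0.2  0.1] g1.00
sweep t4.22 p [0.1497 0.1738 0.3946] box [-0.4402 -0.0225] F [ 0.4 -0.8  0.6] g1.00
shut t4.98 p [0.1491 0.1739 0.3946] box [-0.4408 -0.0222] F [-0.7 -0.5  0.7] g0.00
pre t6.47 p [0.4621 0.2885 0.1708] box [-1.082e-01  1.000e-04] F [ 0.3 -1.1 -0.2] g0.00
```

View pics/side1.png

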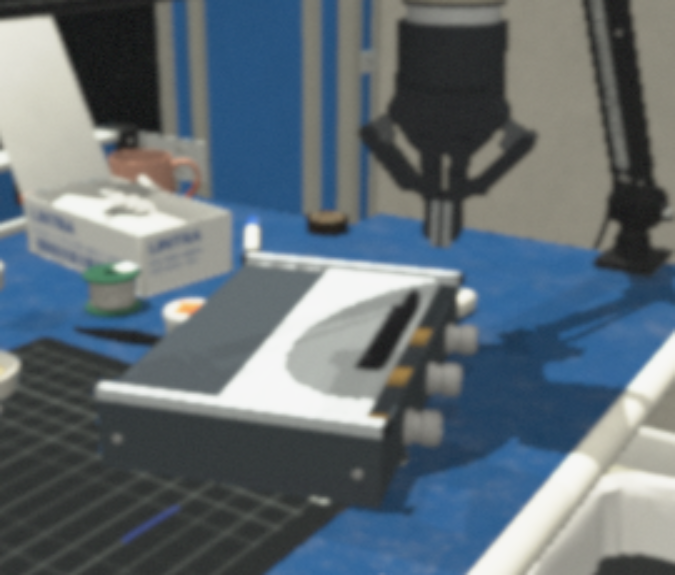

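```bash
python3 - <<'E'
from h import *
p,d=ctrl.camera('side');W=cloud('side',d);t=ctrl.observe()['tool_pos']
m=(np.hypot(W[...,0]-t[0],W[...,1]-t[1])<.03)&(W[...,2]>.1)&(W[...,2]<t[2]+.02)
Q=W[m];print('tip dz',np.percentile(Q[:,2]-t[2],[1,3,10]),m.sum())
bx=np.array([w2b(r) for r in Q[Q[:,2]<t[2]+.01]])-w2b(t);print('extent x',np.percentile(bx[:,0],[2,98]),'y',np.percentile(bx[:,1],[2,98]))
ctrl.move_l([*b2w(-.108,0),.0925]);st('down')
for x in np.r_[-.09,-.06,-.035,np.arange(-.025,.03,.004)]:
    ctrl.move_l([*b2w(x,0),.0925],velocity=.08);o=st('push')
    f=np.array(o['force'])[:2]@EX
    if f<-9: break
E
```

```text
tip dz [-0.01666319 -0.0148175  -0.00996978] 289
extent x [-0.01490536  0.01195221] y [-0.00340734  0.0134575 ]
down t7.24 p [0.4628 0.2886 0.0932] box [-1.075e-01  1.000e-04] F [ 1.3  0.8 -0. ] g-0.00
push t7.62 p [0.4805 0.2938 0.0933] box [-0.0891  0.    ] F [-0.  -0.2 -0.6] g0.01
push t8.14 p [0.5088 0.302  0.0925] box [-0.0596 -0.    ] F [ 0.1 -0.5  0.5] g0.00
push t8.61 p [0.533  0.3091 0.0925] box [-0.0344 -0.    ] F [-0.6  0.1 -0.1] g0.00
push t8.88 p [0.5425 0.3118 0.0925] box [-0.0245 -0.    ] F [-0.2 -0.7  0.5] g0.00
push t9.13 p [0.5458 0.3128 0.0925] box [-0.021  0.   ] F [-1.4 -0.  -0. ] g0.00
push t9.38 p [0.55   0.314  0.0925] box [-0.0167  0.    ] F [-2.1 -1.2  0.9] g-0.00
push t9.63 p [0.5535 0.3151 0.0924] box [-0.013  0.   ] F [-2.6 -0.8  1.2] g0.00
push t9.88 p [0.5539 0.3152 0.0923] box [-0.0126  0.    ] F [-8.8 -3.6  6. ] g0.00
```

```bash
python3 - <<'E'
from h import *
ctrl.move_l([*b2w(-.03,0),.0925],velocity=.1)
ctrl.move_l([*b2w(-.05,0),.16],velocity=.25)
ctrl.goto([*b2w(-.2,.03),.3],quat(A+np.pi/2));st('back')
for c in('top','side'):
    p,d=ctrl.camera(c);np.savez(c+'2.npz',p=p,d=d)
    W=cloud(c,d)
    for q in('red_handle','blue_open_handle','cover'):
        for b in ctrl.boxes_of(c,q)[:3]: print(c,q,round(b['conf'],2),np.round(b['location'],3),'box',w2b(b['location']).round(4))
    hsv=cv2.cvtColor(p,cv2.COLOR_RGB2HSV);bay=np.array([[*b2w(x,y),.055] for x,y in((-.1,-.15),(-.1,.15),(.0,.15),(.0,-.15))])
    m=ctrl.camera_model(c);uv=cv2.projectPoints(bay,m['rvec'],m['tvec'],m['camera_matrix'],None)[0][:,0]
    M=cv2.fillConvexPoly(np.zeros((384,512),'uint8'),uv.astype(int),1)>0
    for n,k in(('red',((hsv[...,0]<8)|(hsv[...,0]>172))),('blue',(abs(hsv[...,0].astype(int)-112)<14))):
        mm=M&k&(hsv[...,1]>120)&(hsv[...,2]>50)
        nn,l,s,_=cv2.connectedComponentsWithStats(mm.astype('uint8'))
        for i in range(1,nn):
            if s[i,4]>15:
                Q=W[l==i];Q=Q[np.isfinite(Q[:,0])];b=((Q[:,:2]-B)@np.stack([EX,EY],1)).astype('float32')
                print(c,n,s[i,4],'med',np.median(b,0).round(4),'z',np.percentile(Q[:,2],[10,50,90]).round(3),'rect',[np.round(v,4) for v in cv2.minAreaRect(b)])
    x0,y0=uv.min(0).astype(int)-25;x1,y1=uv.max(0).astype(int)+25
    cr=p[max(y0,0):y1,max(x0,0):x1,::-1];cv2.imwrite(f'pics/{c}2.png',cv2.resize(cr,None,fx=3,fy=3));print(c,x0,y0,cr.shape)
E
```

```text
back t11.52 p [0.3665 0.2916 0.2992] box [-0.1991  0.0299] F [0.7 0.1 0. ] g0.00
top red_handle 0.65 [0.55  0.226 0.054] box [-0.0415 -0.0846]
top blue_open_handle 0.71 [0.563 0.092 0.023] box [-0.0662 -0.2169]
top blue_open_handle 0.68 [0.521 0.302 0.055] box [-0.0479 -0.0033]
top cover 0.73 [0.609 0.327 0.066] box [ 0.0438 -0.0045]
top cover 0.44 [0.522 0.301 0.056] box [-0.0477 -0.0049]
top red 79 med [-0.0575 -0.0818] z [0.053 0.056 0.058] rect [array([-0.0558, -0.0819]), array([0.0105, 0.0334]), np.float64(77.7638)]
top blue 64 med [-0.0565 -0.008 ] z [0.054 0.056 0.058] rect [array([-0.0556, -0.0077]), array([0.0315, 0.0096]), np.float64(4.9902)]
top blue 105 med [-0.0338  0.1082] z [0.049 0.056 0.058] rect [array([-0.0282,  0.1095]), array([0.0224, 0.034 ]), np.float64(12.4138)]
top 121 156 (138, 202, 3)
side red_handle 0.45 [0.536 0.228 0.051] box [-0.0537 -0.0788]
side blue_open_handle 0.52 [0.517 0.299 0.051] box [-0.0526 -0.005 ]
side cover 0.88 [0.602 0.357 0.069] box [0.0452 0.027 ]
side cover 0.19 [0.539 0.227 0.054] box [-0.0518 -0.0801]
side red 88 med [-0.0589 -0.0777] z [0.049 0.054 0.058] rect [array([-0.0576, -0.0803]), array([0.0125, 0.0337]), np.float64(80.4139)]
side blue 93 med [-0.0592 -0.0024] z [0.048 0.053 0.057] rect [array([-0.0589, -0.0022]), array([0.0313, 0.0079]), np.float64(8.8989)]
side blue 28 med [-0.0344  0.1047] z [0.056 0.057 0.058] rect [array([-0.0342,  0.1042]), array([0.0086, 0.0167]), np.float64(17.3923)]
side 197 175 (123, 140, 3)
```

View pics/top2.png

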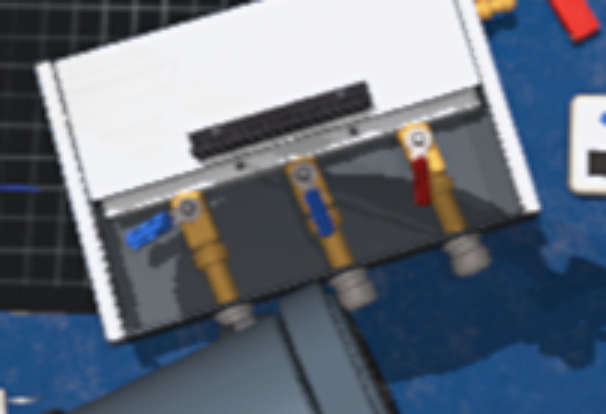

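View pics/side2.png

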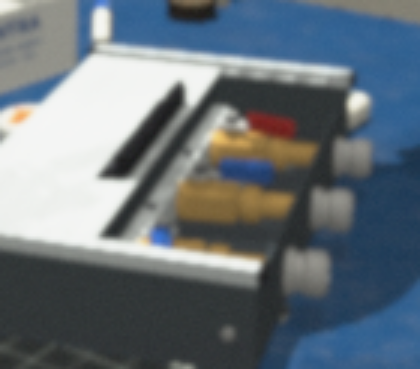

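The cover is fully back. Red is the right-hand valve, axis at about crop (418,138) and lever end (422,203), so roughly 0.2 rad. The middle blue lever is open and the left one is shut. Next I'll refine the axis from pixels, check lamp clearance, then push.

```bash
cat >> h.py <<'E'
def wp(ax,th,r,off):
    d=np.array([-np.cos(th),np.sin(th)]);n=np.array([np.sin(th),np.cos(th)])
    return b2w(*(np.array(ax)+r*d-off*n)), quat(A+np.pi-th)
def arm_pts(q):
    L1,L2,L3,e,h=.5881,.3917,.2777,.1141,.2742;s=q[1]+q[2]
    E=np.array([L1*np.sin(q[1]),h+L1*np.cos(q[1])]);C=E+e*np.array([np.cos(s),-np.sin(s)])
    Wr=C+L2*np.array([np.sin(s),np.cos(s)]);T=Wr+L3*np.array([np.sin(s+q[4]),np.cos(s+q[4])])
    out=[]
    for a,b in(([0,h],E),(E,C),(C,Wr),(E,Wr),(Wr,T)):
        for k in np.linspace(0,1,25):
            r,z=np.array(a)*(1-k)+np.array(b)*k
            for l in(0,.055,.111): out.append([r*np.cos(q[0])-l*np.sin(q[0]),r*np.sin(q[0])+l*np.cos(q[0]),z])
    return np.array(out)
E
python3 - <<'E'
from h import *
from scipy.spatial import cKDTree
m=ctrl.camera_model('top');K=m['camera_matrix'];Rm=cv2.Rodrigues(m['rvec'])[0];C=-Rm.T@m['tvec'].ravel()
for n,u,v,z in(('redax',418,138,.058),('midax',304,174,.058),('leftax',188,208,.058),('redtip',422,204,.057),('midtip',324,234,.057)):
    r=Rm.T@np.linalg.inv(K)@[121+u/3,156+v/3,1];P=C+r*(z-C[2])/r[2];print(n,w2b(P).round(4))
z=np.load('top0.npz');W=cloud('top',z['d']).reshape(-1,3)
z2=np.load('side0.npz');W2=cloud('side',z2['d']).reshape(-1,3)
L=np.r_[W[(W[:,2]>.45)&(W[:,0]>.42)&(W[:,0]<.66)&(W[:,1]>-.1)&(W[:,1]<.5)],W2[(W2[:,2]>.03)&(W2[:,2]<.55)&(W2[:,0]>.4)&(W2[:,0]<.6)&(W2[:,1]>-.2)&(W2[:,1]<.05)]]
T=cKDTree(L);ax=(-.027,-.087)
for th,off in((.1,.03),(.8,.0205),(1.57,.0205)):
    p,q=wp(ax,th,.033,off);j=ctrl.inverse_kinematics([*p,.066],q)
    if j is None: print('none');continue
    P=arm_pts(j);d,i=T.query(P);k=d.argmin();print(th,w2b(p).round(3),np.round(j,2),'lamp dist',d[k].round(3),P[k].round(2),L[i[k]].round(2))
E
```

```text
redax [-0.0276 -0.0892]
midax [-0.0285 -0.0061]
leftax [-0.0277  0.0773]
redtip [-0.0725 -0.0783]
midtip [-0.0726 -0.0076]
0.1 [-0.063 -0.114] [ 0.15  0.72  1.7   0.    0.71 -1.61] lamp dist 0.045 [0.48 0.07 0.51] [0.51 0.04 0.52]
0.8 [-0.065 -0.078] [ 0.21  0.73  1.7   0.    0.72 -0.84] lamp dist 0.068 [0.47 0.1  0.53] [0.52 0.06 0.55]
1.57 [-0.048 -0.054] [ 0.25  0.74  1.65 -0.    0.75 -0.03] lamp dist 0.079 [0.47 0.12 0.54] [0.52 0.07 0.56]
```

```bash
python3 - <<'E'
from h import *
from scipy.spatial import cKDTree
q=ctrl.observe()['q'];print(np.round(q,2))
c,s=np.cos(q[0]),np.sin(q[0])
for cam in('top','side'):
    W=cloud(cam,np.load(cam+'2.npz')['d']);W0=cloud(cam,np.load(cam+'0.npz')['d'])
    m=(np.linalg.norm(W-W0,axis=-1)>.08)&(W[...,2]>.12)&(W[...,0]<.55);Q=W[m]
    r=Q[:,0]*c+Q[:,1]*s;l=-Q[:,0]*s+Q[:,1]*c
    for lo in np.arange(0,.6,.06):
        k=(r>lo)&(r<lo+.06)
        if k.sum()>20: print(cam,'r%.2f'%lo,k.sum(),'l',np.percentile(l[k],[2,50,98]).round(3),'z',np.percentile(Q[k,2],[2,50,98]).round(3))
p=np.load('top2.npz')['p'];cv2.imwrite('pics/top2full.png',cv2.resize(p[:,:,::-1],None,fx=1.5,fy=1.5))
a=arm_pts(q).reshape(5,25,3,3);print('E',a[1,0,0].round(3),'C',a[1,-1,0].round(3),'Wr',a[2,-1,2].round(3))
E
```

```text
[ 0.43  0.25  1.75 -0.    1.14  0.15]
top r0.36 1950 l [0.056 0.066 0.157] z [0.372 0.64  0.656]
top r0.42 8640 l [0.053 0.112 0.165] z [0.591 0.613 0.635]
top r0.48 1608 l [0.055 0.111 0.164] z [0.374 0.6   0.61 ]
side r0.36 425 l [0.119 0.128 0.134] z [0.342 0.368 0.441]
side r0.42 4086 l [0.116 0.128 0.15 ] z [0.292 0.392 0.453]
side r0.48 1020 l [0.106 0.118 0.138] z [0.333 0.383 0.452]
E [0.133 0.061 0.844] C [0.089 0.041 0.74 ] Wr [0.366 0.292 0.577]
```

View pics/top2full.png

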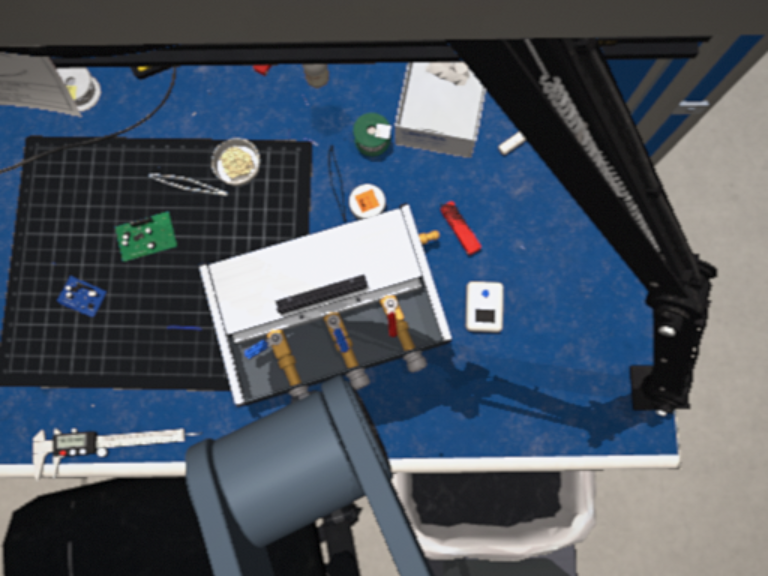

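Measured from depth, the forearm sits at lateral 0.111 with a half-width of about 0.057. I'll recheck clearance with that, along the joint path as well.

```bash
cat >> h.py <<'E'
def lamp_tree():
    from scipy.spatial import cKDTree
    W=cloud('top',np.load('top0.npz')['d']).reshape(-1,3);W2=cloud('side',np.load('side0.npz')['d']).reshape(-1,3)
    return cKDTree(np.r_[W[(W[:,2]>.45)&(W[:,0]>.42)&(W[:,0]<.66)&(W[:,1]>-.1)&(W[:,1]<.5)],W2[(W2[:,2]>.03)&(W2[:,2]<.55)&(W2[:,0]>.4)&(W2[:,0]<.6)&(W2[:,1]>-.2)&(W2[:,1]<.05)]])
def clear(T,q):
    a=arm_pts(q).reshape(5,25,3,3); up=a[:2].reshape(-1,3); fo=a[2:,:,2].reshape(-1,3)
    return T.query(up)[0].min().round(3),T.query(fo)[0].min().round(3)
E
python3 - <<'E'
from h import *
T=lamp_tree();ax=(-.028,-.088);q0=np.array(ctrl.observe()['q'])
p,o=wp(ax,.1,.033,.03);j=np.array(ctrl.inverse_kinematics([*p,.13],o));print('above',j.round(2))
for k in np.linspace(0,1,6): print(clear(T,q0+(j-q0)*k))
for th,off in((.1,.03),(.8,.0205),(1.57,.0205)):
    p,o=wp(ax,th,.033,off);print(th,clear(T,ctrl.inverse_kinematics([*p,.066],o)))
E
```

```text
above [ 0.15  0.62  1.68  0.    0.85 -1.61]
(np.float64(0.358), np.float64(0.255))
(np.float64(0.325), np.float64(0.229))
(np.float64(0.297), np.float64(0.204))
(np.float64(0.275), np.float64(0.179))
(np.float64(0.261), np.float64(0.154))
(np.float64(0.23), np.float64(0.128))
0.1 (np.float64(0.17), np.float64(0.131))
0.8 (np.float64(0.17), np.float64(0.158))
1.57 (np.float64(0.165), np.float64(0.171))
```

```bash
python3 - <<'E'
from h import *
ax=(-.028,-.088)
p,o=wp(ax,.1,.033,.030);ctrl.goto([*p,.13],o);st('above')
ctrl.move_l([*p,.0665],velocity=.1);o_=st('down')
if np.linalg.norm(o_['force'])>6: raise SystemExit
for th in np.r_[np.arange(.15,1.5,.19),1.52,1.571,1.62,1.67,1.72]:
    p,o=wp(ax,th,.033,.0205);ctrl.move_l([*p,.0665],o,velocity=.06);s=st('th%.2f'%th)
    if np.linalg.norm(np.array(s['force'])[:2])>(9 if th>1.4 else 15): break
E
```

```text
above t13.47 p [0.5368 0.1911 0.1303] box [-0.0638 -0.1143] F [ 0.1 -0.2 -0.8] g0.00
down t14.25 p [0.5371 0.191  0.0668] box [-0.0635 -0.1145] F [ 0.1  0.  -0.4] g0.00
th0.15 t14.58 p [0.5342 0.2019 0.0672] box [-0.0633 -0.1033] F [0.4 0.6 0.2] g-0.00
th0.34 t14.93 p [0.5306 0.2074 0.067 ] box [-0.0652 -0.0969] F [ 0.9 -1.7  1. ] g0.00
th0.53 t15.27 p [0.5275 0.2142 0.0668] box [-0.0662 -0.0895] F [ 1.4 -2.9  1.1] g0.00
th0.72 t15.61 p [0.5252 0.2216 0.0665] box [-0.0664 -0.0818] F [ 0.7 -1.7  1.5] g0.00
th0.91 t15.95 p [0.5247 0.229  0.0664] box [-0.0648 -0.0746] F [ 0.3 -2.7  2. ] g-0.00
th1.10 t16.29 p [0.5258 0.2362 0.0664] box [-0.0617 -0.0679] F [-0.2 -2.2  1.9] g-0.00
th1.29 t16.63 p [0.5283 0.2432 0.0663] box [-0.0573 -0.062 ] F [-0.7 -2.1  1.4] g0.00
th1.48 t16.98 p [0.5321 0.2496 0.0664] box [-0.0519 -0.0568] F [-1.6 -0.5  2. ] g-0.01
th1.52 t17.23 p [0.5329 0.2507 0.0663] box [-0.0509 -0.056 ] F [-2.7 -1.5  2.6] g-0.00
th1.57 t17.48 p [0.5344 0.2524 0.0664] box [-0.0489 -0.0548] F [-4.  -0.2  3.2] g-0.00
th1.62 t17.73 p [0.5343 0.2531 0.0663] box [-0.0488 -0.0541] F [-4.8 -1.7  4.5] g-0.00
th1.67 t17.98 p [0.5343 0.2539 0.0662] box [-0.0486 -0.0533] F [-7.2 -4.4  6.3] g0.00
th1.72 t18.23 p [0.5342 0.2546 0.0661] box [-0.0485 -0.0526] F [-9.8 -5.6  8.2] g-0.00
```

The force climbs at the stop. I'll back off, look, and verify.

```bash
python3 - <<'E'
from h import *
p=b2w(-.056,-.056);ctrl.move_l([*p,.0665],velocity=.1)
ctrl.move_l([*p,.15],velocity=.25)
ctrl.goto([*b2w(-.2,.03),.3],quat(A+np.pi/2));st('back')
p,d=ctrl.camera('top');W=cloud('top',d);cv2.imwrite('pics/top3.png',cv2.resize(p[156:294,121:323,::-1],None,fx=3,fy=3))
X=(W[...,:2]-B)@np.stack([EX,EY],1)
rib=(W[...,2]>.077)&(W[...,2]<.095)&(abs(X[...,0])<.1)&(abs(X[...,1])<.08)
print('rib',rib.sum(),[np.round(v,4) for v in cv2.minAreaRect(X[rib].astype('float32'))])
E
```

```text
back t19.89 p [0.3662 0.2913 0.299 ] box [-0.1995  0.0297] F [-0.4 -0.4 -0. ] g-0.00
rib 330 [array([ 0.0053, -0.0006]), array([0.0115, 0.1278]), np.float64(0.3637)]
```

View pics/top3.png

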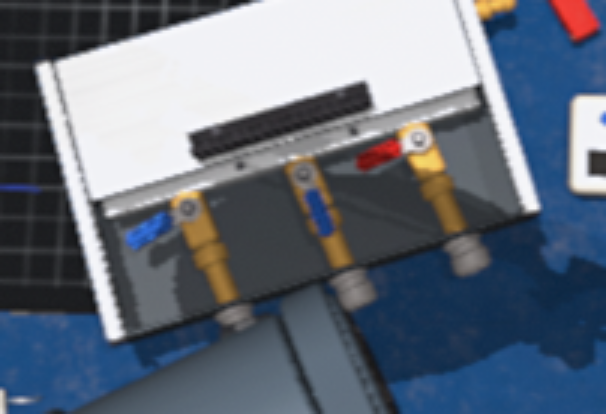

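Red is across its pipe, from (418,138) to (360,160), and the blues haven't moved. The rib is at box x=0.005. Now I'll close the cover from behind the rib.

```bash
python3 - <<'E'
from h import *
T=lamp_tree();q0=np.array(ctrl.observe()['q']);qq=quat(A+np.pi/2)
j=np.array(ctrl.inverse_kinematics([*b2w(.038,0),.15],qq));print([clear(T,q0+(j-q0)*k)for k in(.3,.6,1)])
ctrl.goto([*b2w(.038,0),.15],qq);st('above')
ctrl.move_l([*b2w(.038,0),.0925],velocity=.1);st('down')
for x in np.r_[.02,-.02,-.052,np.arange(-.06,-.085,-.004)]:
    ctrl.move_l([*b2w(x,0),.0925],velocity=.08);o=st('push')
    if np.array(o['force'])[:2]@EX>9: break
x=w2b(o['tool_pos'])[0]
ctrl.move_l([*b2w(x+.015,0),.0925],velocity=.1)
ctrl.move_l([*b2w(x+.02,0),.16],velocity=.25)
ctrl.goto([*b2w(-.2,.03),.3],qq);st('back')
p,d=ctrl.camera('top');W=cloud('top',d);cv2.imwrite('pics/top4.png',cv2.resize(p[100:294,121:363,::-1],None,fx=3,fy=3))
X=(W[...,:2]-B)@np.stack([EX,EY],1)
rib=(W[...,2]>.077)&(W[...,2]<.095)&(abs(X[...,0])<.1)&(abs(X[...,1])<.08)
print('rib',rib.sum(),[np.round(v,4) for v in cv2.minAreaRect(X[rib].astype('float32'))])
for q in('tip_tin','hex_keys','logger'): print(q,[np.round(b['location'],3) for b in ctrl.boxes_of('top',q)[:1]])
E
```

```text
[(np.float64(0.299), np.float64(0.23)), (np.float64(0.265), np.float64(0.209)), (np.float64(0.186), np.float64(0.186))]
above t21.03 p [0.602  0.3293 0.1503] box [0.0375 0.0001] F [-0.7  0.8  0. ] g-0.00
down t21.76 p [0.6028 0.3296 0.0929] box [0.0384 0.0001] F [0.7 0.6 0.9] g0.00
push t22.13 p [0.5855 0.3245 0.0934] box [0.0203 0.0001] F [-0.5  0.2  0. ] g0.00
push t22.78 p [0.5464 0.313  0.0924] box [-0.0204  0.    ] F [-0.4  0.2  0.1] g-0.00
push t23.33 p [0.5153 0.3039 0.0923] box [-0.0528  0.    ] F [ 0.  -0.2  0.8] g0.00
push t23.58 p [0.5081 0.3017 0.0925] box [-0.0604 -0.0001] F [-0.1 -0.3  0.2] g-0.00
push t23.83 p [0.5046 0.3008 0.0925] box [-0.0639 -0.    ] F [ 1.6 -0.1  0.2] g-0.00
push t24.08 p [0.5004 0.2996 0.0925] box [-0.0683 -0.    ] F [ 1.  -0.2 -0.4] g-0.00
push t24.33 p [0.4963 0.2984 0.0925] box [-0.0726  0.    ] F [0.8 0.4 0.9] g0.00
push t24.58 p [0.4948 0.2979 0.0928] box [-0.0742  0.    ] F [5.6 0.8 0. ] g0.00
push t24.83 p [0.4942 0.2978 0.0935] box [-0.0748  0.    ] F [ 8.3  3.2 -3.3] g-0.00
push t25.08 p [0.4936 0.2977 0.0942] box [-0.0754  0.0001] F [13.6  3.3 -4.4] g0.00
back t26.71 p [0.3659 0.2914 0.299 ] box [-0.1998  0.0298] F [ 0.1  0.2 -0.2] g0.00
rib 335 [array([-0.0904, -0.0001]), array([0.0105, 0.1296]), np.float64(0.0039)]
tip_tin [array([0.726, 0.256, 0.024])]
hex_keys [array([0.679, 0.122, 0.02 ])]
logger [array([0.564, 0.094, 0.021])]
```

View pics/top4.png

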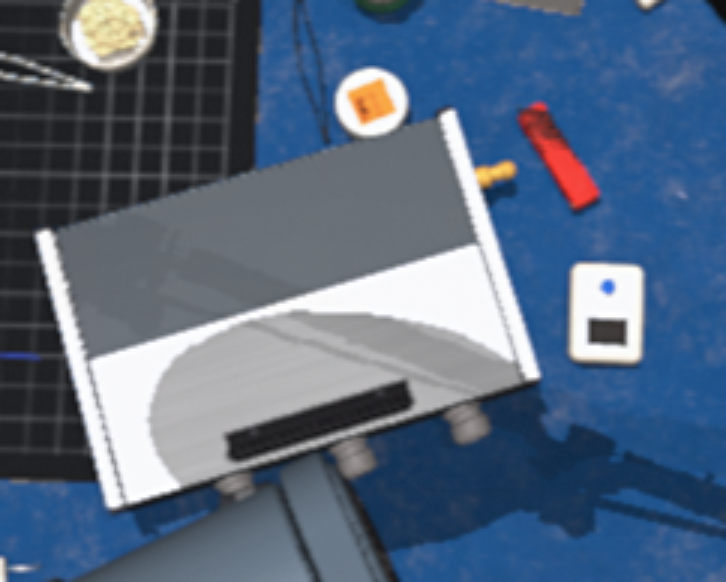

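The cover is closed against its stop: the rib moved 95.7 mm, and the cover's front edge is flush with the front wall. The bystanders have not moved. The arm is clear, so I'm handing in.

```bash
python3 -c "
from cell import ctrl
ctrl.pause(0.3);print(ctrl.sign_off())"
```

```text
the job is handed in; nothing more can be done
None
```

The job is handed in: the red handle was pushed to its shut stop and the cover is closed again; in the pictures the blue handles (last seen before the cover closed) and the things around the box had not moved. The sign-off call gave no verdict.

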